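# Step the sample wheel back one notch

## Task

The tube feeder has run one place too far and its reader has missed the red-capped tube. Touching things only with the fingertips, tip the ratchet pawl (steel, with a red thumb lever) up and right back so that it stays off, push the wheel backward one notch (clockwise seen from above; the blue pegs are there to push on) so that the red-capped tube stands in front of the reader, then tip the pawl over again so that it drops fully into the ratchet. Do not turn the wheel forward or two notches back, leave all the tubes standing in their places, and do not disturb the other things on the bench.

Things in the scene. Friction and masses are not known exactly. Their poses are not given: they have to be found in the camera images.
- tube_feeder: fixed feeder frame: grey round base 200 mm across with a black code reader standing on it. Origin on the worktop under the wheel's axis, z up, +x from the axis to the reader (window 100 mm from the axis), +y left of that. Turned up to 0.45 rad either way and fixed to the bench; an analyser 425 mm high stands left of it, beyond x = 0.46, y = 0.14 m
- wheel_top (a point): centre of the white wheel's top face, 50 mm above the worktop, on its axis (a hub 65 mm high stands there). The wheel is 188 mm across and has twelve tube places on a circle of 50 mm radius, every 30 degrees. On its rim, 82 to 94 mm from the axis, stand twelve ratchet teeth, up to 59 mm above the worktop. One notch = one tooth = one place = 30 degrees
- sample_wheel (a joint): turn of the wheel, rad; 0 at the start, positive = backward = clockwise seen from above; one notch is 0.524. Slightly stiff (1 N at the pegs), stays where it is left. Pawl down: it cannot turn backward (0.04 play). The pawl drops in fully with the wheel at 0.42 to 0.56; beyond that it lands on a tooth. Left a little short with the pawl down, it can be pushed on until the tooth stops on the pawl
- push_peg (a point): centre of the top of the blue push peg at the front of the wheel: 8 mm thick, top 80 mm above the worktop, 30 mm above the wheel, 73 mm from the axis. At the start it lies at 195 degrees in the feeder's frame (from +x towards +y); pushed backward it moves towards the feeder's +y on its circle, to 165 degrees. Five more pegs stand every 60 degrees
- pawl (a joint): angle of the pawl, rad; 0 = down in the ratchet (as at the start), 1.45 = thrown right back against its stop pin. Balanced near 0.75: below that it falls in by its own weight, above it falls back and stays off. Weighs 60 g, moves freely
- pawl_hinge (a point): the pawl's hinge pin, 65 mm above the worktop, at (-42, -88) mm in the feeder's frame; the pin lies along the feeder's y. The bracket that carries it stands at y = -97 to -105 mm and is up to 78 mm high
- pawl_lever (a point): middle of the top end of the pawl's red thumb lever (7 mm thick, 15 mm wide), 52 mm from the hinge. Pawl down: the lever stands straight up, its top 117 mm above the worktop; pushing it towards the feeder's -x lifts the pawl. Pawl thrown back: it lies nearly level, pointing to the feeder's -x
- pawl_nose (a point): lower tip of the pawl's nose, 42 mm from the hinge along the steel arm (9 mm wide, 8 mm thick), which is square to the lever: level and pointing to the feeder's +x with the pawl down; upright, its end about 107 mm above the worktop, with the pawl thrown back. Pushing the upright arm towards the feeder's +x drops the pawl in
- tube_red_mid (a point): middle of the sample tube with the red cap (12 mm thick, cap 17 mm, 90 mm high, half-way up); it stands loose in a place of the wheel, its top 111 mm above the worktop; at the start one notch past the code reader
- tube_yellow_mid (a point): middle of the sample tube with the yellow cap (12 mm thick, cap 17 mm, 90 mm high, half-way up); it stands loose in a place of the wheel, its top 111 mm above the worktop
- tube_purple_mid (a point): middle of the sample tube with the purple cap (12 mm thick, cap 17 mm, 90 mm high, half-way up); it stands loose in a place of the wheel, its top 111 mm above the worktop
- tube_blue_mid (a point): middle of the sample tube with the light-blue cap (12 mm thick, cap 17 mm, 90 mm high, half-way up); it stands loose in a place of the wheel, its top 111 mm above the worktop
- blue_box: blue lidded slide box 57 x 87 x 32 mm; a bystander, origin under its middle
- white_bottle: white reagent bottle with blue cap, 48 mm across, 105 mm high; a bystander, origin under its middle
- beaker: clear plastic beaker 51 mm across, 52 mm high; a bystander, origin under its middle
- amber_bottle: amber reagent bottle with yellow cap, 44 mm across, 90 mm high; a bystander, origin under its middle
- tape: roll of masking tape lying flat, 66 mm across, 18 mm high; a bystander, origin under its middle
- dropper: small white dropper bottle, 26 mm across, 68 mm high; a bystander, origin under its middle
- timer: white bench timer 62 mm wide, 54 mm high, standing; a bystander, origin under its middle

How it is judged:
By the outcome, as a careful person would: the job done as asked, in the order asked, and still so for the second after the job is handed in, with the robot touching nothing.
It also fails if it takes over 56 s, if anything falls off the work surface, if the arm or the gripper's body presses on something with over 40 N, if the wrist force passes 120 N, or if a joint passes its speed limit or range.

## Robot

A 6-joint arm with a two-finger parallel gripper is mounted at the origin on a cart in front of the work surface, level with it; the furniture and walls round the work are solid. World frame = base frame: x ahead of the robot, y to its left, z up, the work surface at z = 0. Lengths are in mm, angles in rad, forces in N, time in s.
With the tool pointing down it reaches from about 400 to 925 mm from the base axis. Payload 12.5 kg.
Tool frame: the origin (TCP) lies where the fingers leave the gripper's body, on its centre line; the fingertips stand 78 mm ahead of it and the grasp point (between the pads) lies 59 mm ahead of it (env.tip_extent is the distance from the TCP to the fingertips, in mm); z points along the fingers, y is the direction in which the jaws open and shut (so a half turn about z gives the same grasp; the last joint's range is limited). The gripper opens to 95 mm and grips with 3 to 60 N. Pads are 20 mm wide; open, the fingers measure 119 mm over their backs; the gripper's body (75 mm by 180 mm) begins 59 mm behind the grasp point.
Start: joints at [-1.331, 0.491, 1.559, -0, 1.092, -0.106], TCP at [211.865, -588.006, 292.261] pointing down, gripper open.
Joint ranges: [-3.1, 3.1], [-0.84, 2.19], [0.05, 2.79], [-1.13, 4.28], [0.06, 2.93], [-2.69, 2.69]. Speed limits (rad/s): [2.22, 2.22, 2.79, 3.14, 3.14, 3.14].

## Interface

Orientations are given as [roll, pitch, yaw] about the fixed x, y, z axes, in that order (R = Rz(yaw) Ry(pitch) Rx(roll)).
In Python, from cell import env gives the robot as it stands. The module is installed in compiled form; this text tells all that it offers.
- The arm moves only by the tool play_rows, never from a script. Its argument "targets" is a list of rows, each an object with "linear": the shift along the tool's x, y, z in mm, a list of three; "turn": the turn about the tool's z in rad. A call has 1 to 20 rows; each row is the pose to reach, as a shift and turn from the pose commanded when the call began, along the tool's axes at that moment; what a row does not reach only later rows make up. A row lasts 1/8 s, in which the tool goes at most 62.5 mm and 10.7 degrees, less where a joint would pass 70% of its speed; a pose out of reach is approached as far as the arm can. A call with a gripper value outside its range is refused whole. "hand" is the finger opening in mm, from 0 to 95.1, set as the call begins (left out, the last holds). The fingers move at their own pace and stop on an object; the grip force is fixed at half the most. Time passes only in rows, so rows that repeat a pose let the fingers close. It gives the time, the measured TCP pose, the force and the opening at its end, in the units of the state.
- env.state(): the state, without advancing time (a new reading comes with each control period).
- env.read_camera(name): name is "side" or "top"; returns (picture, depth): 480x640x3 uint8, red, green, blue; 480x640 float32, mm along the optical axis (not along the pixel's ray), 0 where there is no reading.
- env.camera_params(name): a dict with "fx", "fy", "cx", "cy" (pixels), "k1" (the pictures are not rectified: a ray, as slopes to the right and down, at radius r is drawn at 1 + k1 r^2 times it, then the intrinsics apply), "R" (3x3) and "t" (3): a world point X has camera coordinates R X + t. Camera axes: x right, y down, z forward; pixel columns grow to the right and rows downward; lengths in mm; the calibration is good to about 2 mm. A picture is of the moment at which its call begins. camera_params takes no time and is no camera call.
- env.job_done(): hands the job in, once; it reports no verdict.
The state is a dict: "t": time; "joints": joint angles; "qvel": joint speeds; "tau": joint torques, N m; "eef_pos": TCP position; "tcp_rot": TCP orientation; "ft_force": force on the tool from outside, world axes, zero at the start; "moment": the same for the moment, N m; "opening": opening from 0.0 (shut) to 1.0 (fully open).
Only numpy, scipy, OpenCV 4.12 (cv2) and the standard library are available. Lean on these libraries where they do the work, as an engineer would, in place of code of your own. Each camera call takes 0.05 s, during which the arm holds its last target.

## Working session

There is one attempt and no reset: what is moved stays moved. The work goes in short steps, Python scripts to look and compute and a tool call to move; the robot and the scene stay as the last step left them, time stands still between calls to the robot, and variables do not carry over. Pictures are saved under pics/ and viewed, and the job is handed in when it is done.

Besides the shell and the picture viewer there is one more tool, called after "Emit:" as name(argument=value, ...) on one line, values as JSON. play_rows: Moves the arm, as the interface text tells. Its arguments: {"type":"object","properties":{"targets":{"type":"array","items":{"type":"object","properties":{"linear":{"type":"array","items":{"type":"number"}},"turn":{"type":"number"}}}},"hand":{"type":"number"}},"required":["targets"]}

```bash
mkdir -p pics
cat > h.py <<'E'
from cell import env
import numpy as np, cv2
def snap(n,tag):
    im,d=env.read_camera(n); cv2.imwrite(f'pics/{tag}.png',im[:,:,::-1]); np.savez(f'pics/{tag}.npz',im=im,d=d); return im,d
def ray(n,u,v):
    p=env.camera_params(n); xd=(u-p['cx'])/p['fx']; yd=(v-p['cy'])/p['fy']
    x,y=xd,yd
    for _ in range(20):
        s=1+p['k1']*(x*x+y*y); x,y=xd/s,yd/s
    R=np.array(p['R']);t=np.array(p['t']); return -R.T@t, R.T@np.array([x,y,1.0])
def onz(n,u,v,z):
    o,d=ray(n,u,v); return o+d*(z-o[2])/d[2]
def deep(n,u,v,dep):
    o,d=ray(n,u,v); return o+d*dep
def proj(n,X):
    p=env.camera_params(n); c=np.array(p['R'])@X+np.array(p['t']); x,y=c[0]/c[2],c[1]/c[2]; s=1+p['k1']*(x*x+y*y)
    return p['fx']*x*s+p['cx'],p['fy']*y*s+p['cy']
E
python3 - <<'E'
from h import *
for n in('side','top'):
    snap(n,n+'0'); p=env.camera_params(n); o,d=ray(n,320,240); print(n,o,d,p['fx'],p['k1'])
print(env.state())
E
```

```text
side [  -83.6997824  -1239.63432563   802.86286194] [ 0.38468623  0.79744096 -0.46502618] 620.6219807016447 -0.17623296327645144
top [ 288.27262002   25.99411232 1527.71991949] [ 0.14956778  0.02253573 -0.98872769] 578.5006574715288 -0.1758689377987287
{'t': 0.1, 'joints': array([-1.33061583e+00,  4.91485602e-01,  1.55935124e+00,  1.80635595e-05,
        1.09166401e+00, -1.05590963e-01]), 'qvel': array([-0.00143104, -0.00282264, -0.00236934,  0.00112831, -0.0002222 ,
        0.00035336]), 'tau': array([ 3.61442857e-03, -6.13620687e+01, -2.58607203e+01,  6.93562254e-02,
        4.70189843e-02, -5.14985038e-05]), 'eef_pos': array([ 211.82841777, -587.88458564,  291.74147541]), 'tcp_rot': array([-3.14069120e+00, -1.11652649e-04,  3.45763080e-01]), 'ft_force': array([-0.62960949, -0.30642653,  0.24399071]), 'moment': array([-0.03223159, -0.01118678, -0.00107369]), 'opening': 0.9992925209497382}
```

View pics/side0.png

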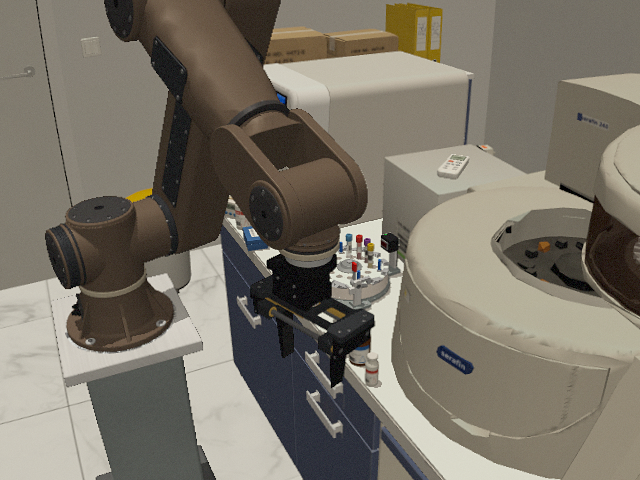

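View pics/top0.png

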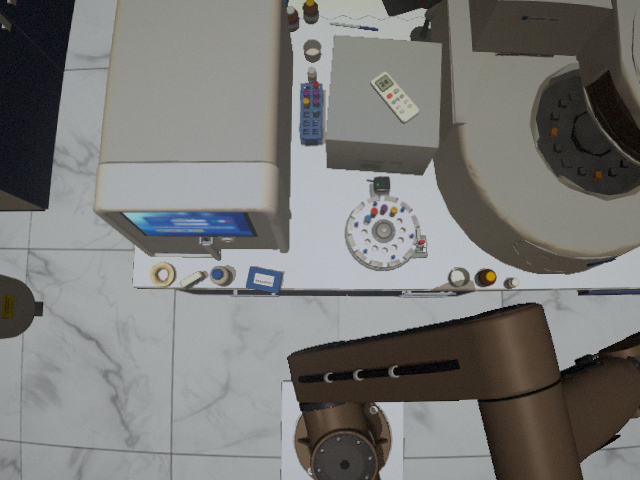

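The top view shows the feeder centred near (383,230), the reader at (380,185) and the pawl at (420,243). I'll zoom in on both views.

Run:
```python
import cv2
a=cv2.imread('pics/top0.png')[170:280,330:440]; cv2.imwrite('pics/top0z.png',cv2.resize(a,(600,600),interpolation=cv2.INTER_CUBIC))
a=cv2.imread('pics/side0.png')[220:320,310:410]; cv2.imwrite('pics/side0z.png',cv2.resize(a,(600,600),interpolation=cv2.INTER_CUBIC))
```

```text
(no output)
```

View pics/top0z.png

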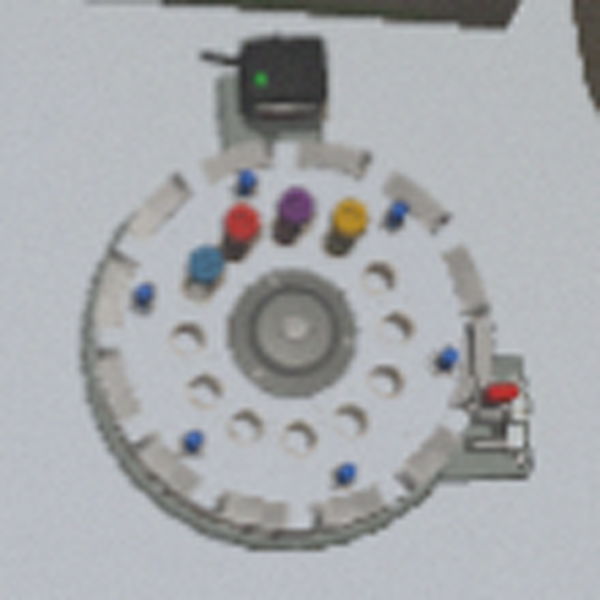

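View pics/side0z.png

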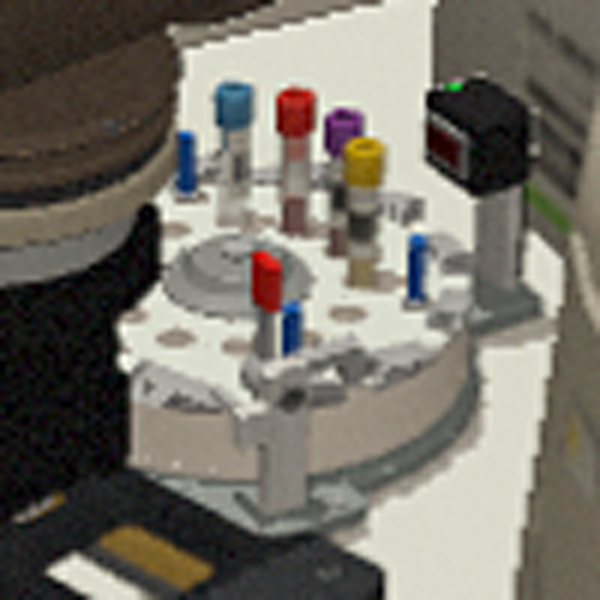

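Run:
```python
from h import *
from scipy.optimize import least_squares
s=110/600
def px(p): return 330+(p[0]+.5)*s-.5,170+(p[1]+.5)*s-.5
pegs=[(247,180),(397,212),(447,356),(345,472),(193,440),(143,294)]
P=np.array([onz('top',*px(p),80)[:2] for p in pegs])
c0=P.mean(0);print(P.round(1),c0,np.linalg.norm(P-c0,axis=1).round(1))
d=P-c0; a=np.degrees(np.arctan2(d[:,1],d[:,0])); print(a.round(1))
# front peg at 195 in feeder frame
for k in range(6): print(k,[(a[k]-x+180)%360-180 for x in (195,)])
print('lever',onz('top',*px((500,392)),117),'hub',onz('top',*px((294,328)),65),'reader',onz('top',*px((285,70)),110))
bp={'tubes':[(241,220),(295,205),(350,215),(206,262)]}
for p in bp['tubes']: 
  q=onz('top',*px(p),111)[:2]-c0; print(np.linalg.norm(q),np.degrees(np.arctan2(q[1],q[0])))
for n,u,v,z in [('white_b',220,275,105),('box',264,278,32),('beaker',458,276,52),('amber',487,277,90),('dropper',512,283,68),('box',425,50,150),('analyser edge',285,250,425)]:
  print(n,onz('top',u,v,z).round(0))
```

```text
[[ 604.9  -80.6]
 [ 590.1 -151.1]
 [ 521.7 -173.5]
 [ 467.1 -125.2]
 [ 481.7  -54.8]
 [ 550.2  -31.7]] [ 535.96394784 -102.8236688 ] [72.4 72.5 72.1 72.4 72.5 72.6]
[  17.8  -41.7 -101.4 -162.   138.5   78.7]
0 [np.float64(-177.16811354127708)]
1 [np.float64(123.25665408666941)]
2 [np.float64(63.62046116264321)]
3 [np.float64(3.0021091564703397)]
4 [np.float64(-56.515686620916455)]
5 [np.float64(-116.34818126843417)]
lever [ 499.35832781 -192.35615323  117.        ] hub [ 537.11156193 -103.40856036   65.        ] reader [650.61765156 -96.48609774 110.        ]
51.30809176275773 32.22940098843818
50.65442796163079 2.805960576218912
51.410192345241526 -26.316366778820257
49.560049952948056 61.42851757203642
white_b [414. 306. 105.]
box [414. 205.  32.]
beaker [ 420. -297.   52.]
amber [ 414. -363.   90.]
dropper [ 400. -434.   68.]
box [ 999. -211.  150.]
analyser edge [435. 118. 425.]
```

Run:
```python
from h import *
d=np.load('pics/top0.npz')['d']; 
for v in range(60,300,20):
  out=[]
  for u in range(270,640,10):
    if d[v,u]>0:
      p=deep('top',u,v,d[v,u])
      if p[2]>90: out.append(tuple(int(x) for x in p))
  print(v,out[:6] if v<180 else [o for o in out if o[1]<-170 or o[1]>0][:8])
# reader/lever heights
for u,v in [(380,182),(383,230),(421,241)]: print(deep('top',u,v,d[v,u]))
```

```text
60 [(837, 160, 412), (858, 143, 369), (988, 143, 104), (921, 11, 240), (919, -12, 246), (917, -36, 251)]
80 [(791, 158, 413), (817, 143, 356), (933, 142, 99), (864, 11, 252), (863, -12, 253), (865, -35, 251)]
100 [(746, 156, 413), (772, 142, 350), (813, 34, 250), (815, 11, 246), (814, -12, 250), (813, -35, 252)]
120 [(702, 155, 415), (730, 142, 340), (764, 34, 249), (765, 11, 247), (763, -11, 252), (767, -35, 243)]
140 [(661, 154, 409), (688, 142, 329), (716, 34, 245), (715, 11, 248), (715, -11, 249), (714, -34, 253)]
160 [(619, 153, 409), (647, 142, 315), (713, -42, 95), (711, -67, 103), (708, -92, 111), (704, -116, 126)]
180 [(576, 151, 416), (590, 137, 359), (652, -265, 134), (635, -276, 198), (623, -288, 247), (618, -307, 266), (617, -328, 273), (618, -352, 270)]
200 [(536, 151, 413), (550, 137, 347), (601, -289, 133), (590, -301, 185), (577, -311, 242), (573, -329, 263), (571, -350, 270), (571, -373, 270)]
220 [(507, 157, 349), (512, 138, 326), (556, -319, 105), (545, -330, 162), (537, -343, 206), (530, -356, 244), (526, -372, 267), (525, -394, 272)]
240 [(494, 176, 163), (489, 149, 195), (503, -189, 113), (505, -369, 106), (498, -381, 152), (492, -393, 195), (487, -408, 224), (483, -423, 250)]
260 [(455, -446, 102), (451, -462, 132), (448, -476, 163), (446, -495, 180), (444, -517, 189), (441, -532, 215), (441, -554, 221), (441, -581, 219)]
280 [(405, -369, 91)]
[653.27528173 -92.35023878 103.8044409 ]
[ 536.686323   -102.29067697   63.24258576]
[ 500.35604104 -191.58305376  117.97071515]
```

```bash
cat >> h.py <<'E'
C=np.array([536.3,-103.0]); A=0.049
def f2w(x,y): c,s=np.cos(A),np.sin(A); return C+[c*x-s*y,s*x+c*y]
def shift(p0,yaw,p):
    d=np.array(p)-np.array(p0); c,s=np.cos(yaw),np.sin(yaw)
    return np.round([c*d[0]+s*d[1], s*d[0]-c*d[1], -d[2]],1)
E
python3 - <<'E'
from h import *
print(f2w(-42,-88))
p0=[211.865,-588.006,292.261]
print(shift(p0,.3458,[380,-193,280]))
w=f2w(-42+24,-88); print(w,shift(p0,.3458,[*w,260]))
E
```

```text
[ 498.6606856  -192.95155369]
[ 292.1 -314.6   12.3]
[ 522.63187937 -191.77602423] [ 426.7 -267.4   32.3]
```

Emit:
play_rows(hand=0, targets=[{"linear": [60, -65, 2], "turn": 0.1}, {"linear": [120, -130, 5], "turn": 0.2}, {"linear": [180, -194, 8], "turn": 0.297}, {"linear": [240, -258, 10], "turn": 0.297}, {"linear": [292, -315, 12], "turn": 0.297}, {"linear": [292, -315, 12], "turn": 0.297}, {"linear": [292, -315, 12], "turn": 0.297}, {"linear": [350, -294, 20], "turn": 0.297}, {"linear": [400, -277, 28], "turn": 0.297}, {"linear": [426.7, -267.4, 32.3], "turn": 0.297}, {"linear": [426.7, -267.4, 32.3], "turn": 0.297}, {"linear": [426.7, -267.4, 32.3], "turn": 0.297}, {"linear": [426.7, -267.4, 32.3], "turn": 0.297}])

```text
t: 1.72
eef_pos: [521.9, -192.0, 260.3]
tcp_rot: [3.141, -0.0, 0.048]
ft_force: [-0.3, 0.1, 0.3]
opening: 0.008
```

Run:
```python
from h import *
snap('side','side1'); a=cv2.imread('pics/side1.png')[170:340,270:440]; cv2.imwrite('pics/side1z.png',cv2.resize(a,(600,600),interpolation=cv2.INTER_CUBIC))
s=env.state(); print(s['t'],s['eef_pos'],s['tcp_rot'],s['ft_force'],s['opening'])
```

```text
1.775 [ 521.97840305 -191.9849532   260.319488  ] [ 3.14134976e+00 -2.30561763e-04  4.81521314e-02] [ 0.79377491 -0.26514918 -0.37552112] 0.0070604060404501285
```

View pics/side1z.png

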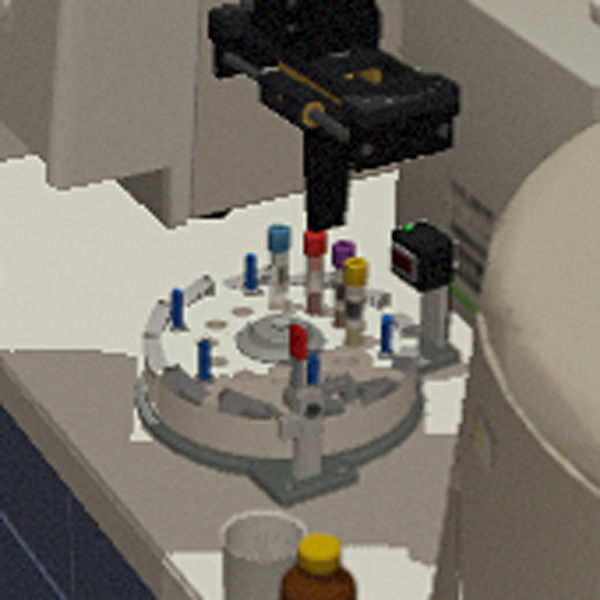

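Emit:
play_rows(targets=[{"linear": [0, 0, 50]}, {"linear": [0, 0, 92]}, {"linear": [0, 0, 92]}, {"linear": [-6, 0, 92]}, {"linear": [-12, 0, 92]}, {"linear": [-17, 0, 92]}, {"linear": [-22, 0, 92]}, {"linear": [-27, 0, 92]}, {"linear": [-32, 0, 92]}, {"linear": [-37, 0, 92]}, {"linear": [-42, 0, 92]}, {"linear": [-45, 0, 92]}, {"linear": [-45, 0, 92]}, {"linear": [-45, 0, 92]}, {"linear": [-45, 0, 92]}])

```text
validation failed for argument at $.ta...
```

Run:
```python
from h import *
snap('side','side2'); a=cv2.imread('pics/side2.png')[200:320,300:420]; cv2.imwrite('pics/side2z.png',cv2.resize(a,(600,600),interpolation=cv2.INTER_CUBIC))
```

```text
(no output)
```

View pics/side2z.png

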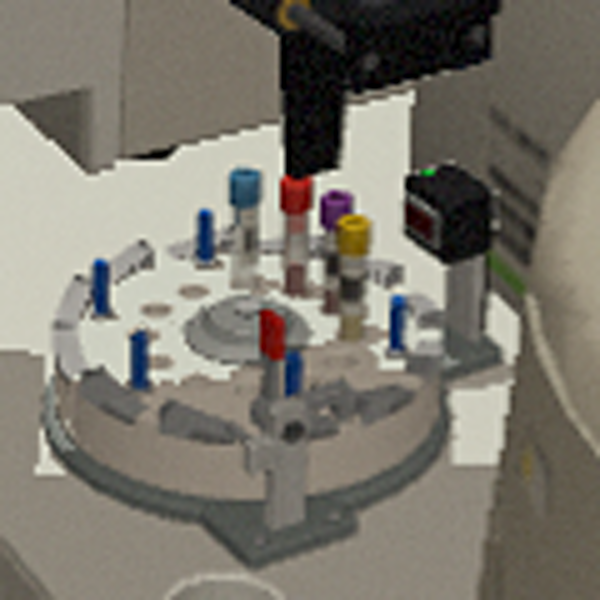

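The call was refused because "turn" is required, so nothing moved: the lever still stands upright at crop (272,335). I'll send it again with turn included.

Emit:
play_rows(targets=[{"linear": [0, 0, 50], "turn": 0}, {"linear": [0, 0, 92], "turn": 0}, {"linear": [0, 0, 92], "turn": 0}, {"linear": [-6, 0, 92], "turn": 0}, {"linear": [-12, 0, 92], "turn": 0}, {"linear": [-17, 0, 92], "turn": 0}, {"linear": [-22, 0, 92], "turn": 0}, {"linear": [-27, 0, 92], "turn": 0}, {"linear": [-32, 0, 92], "turn": 0}, {"linear": [-37, 0, 92], "turn": 0}, {"linear": [-42, 0, 92], "turn": 0}, {"linear": [-45, 0, 92], "turn": 0}, {"linear": [-45, 0, 92], "turn": 0}, {"linear": [-45, 0, 92], "turn": 0}, {"linear": [-45, 0, 92], "turn": 0}])

```text
t: 3.7
eef_pos: [477.8, -194.0, 167.9]
tcp_rot: [3.141, -0.0, 0.049]
ft_force: [-0.0, -0.7, 0.1]
opening: 0.003
```

Run:
```python
from h import *
snap('side','side3'); a=cv2.imread('pics/side3.png')[200:320,300:420]; cv2.imwrite('pics/side3z.png',cv2.resize(a,(600,600),interpolation=cv2.INTER_CUBIC))
```

```text
(no output)
```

View pics/side3z.png

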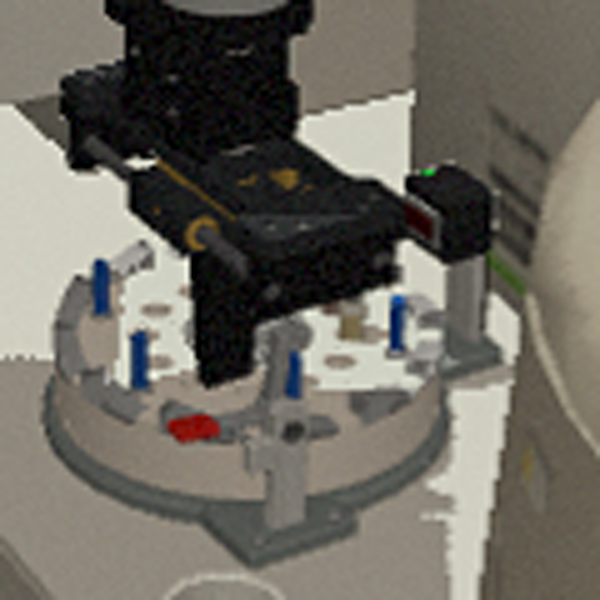

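The pawl is thrown back: the lever lies level at crop (193,427) and the arm stands upright. Next I'll move the finger to the side of the front peg.

Emit:
play_rows(targets=[{"linear": [0, 0, -40], "turn": 0}, {"linear": [-7, -46, -40], "turn": 0}, {"linear": [-7, -46, -40], "turn": 0}, {"linear": [-7, -46, 0], "turn": 0}, {"linear": [-7, -46, 24], "turn": 0}, {"linear": [-7, -46, 24], "turn": 0}, {"linear": [-7, -46, 24], "turn": 0}])

```text
t: 4.62
eef_pos: [468.9, -148.8, 144.5]
tcp_rot: [3.141, -0.001, 0.049]
ft_force: [0.4, 0.4, -0.1]
opening: 0.002
```

Run:
```python
from h import *
for n,b in(('side',(200,320,300,420)),('top',(170,280,330,440))):
  snap(n,n+'4'); a=cv2.imread(f'pics/{n}4.png')[b[0]:b[1],b[2]:b[3]]; cv2.imwrite(f'pics/{n}4z.png',cv2.resize(a,(600,600),interpolation=cv2.INTER_CUBIC))
```

```text
(no output)
```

View pics/side4z.png

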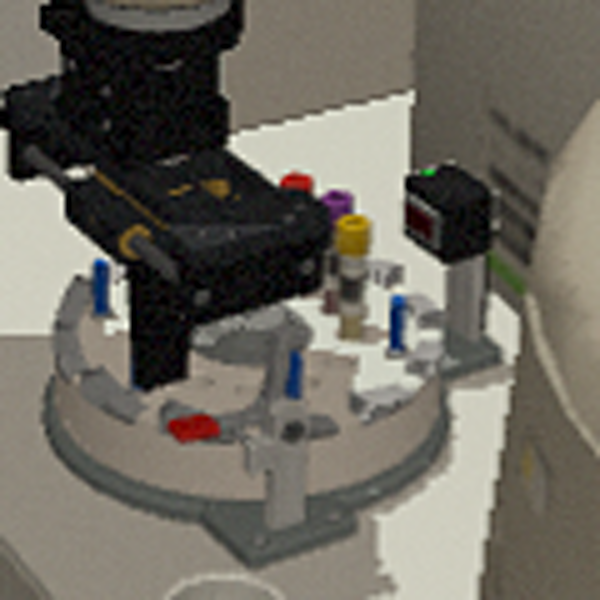

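View pics/top4z.png

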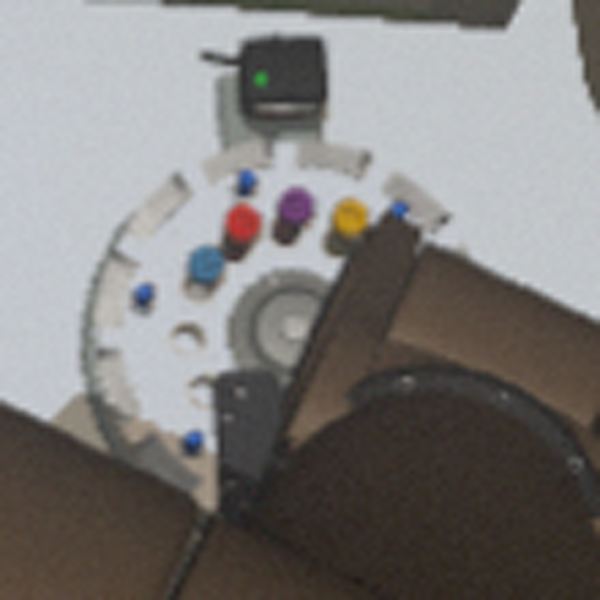

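In the side view the finger is beside the front peg and its tip is clear of the teeth. From the top, the rear pegs stay visible for measuring the wheel's turn. I'll push most of the way, then measure.

Emit:
play_rows(targets=[{"linear": [0, -5, 0], "turn": 0}, {"linear": [0, -9, 0], "turn": 0}, {"linear": [0, -13, 0], "turn": 0}, {"linear": [0, -17, 0], "turn": 0}, {"linear": [0, -21, 0], "turn": 0}, {"linear": [0, -25, 0], "turn": 0}, {"linear": [0, -29, 0], "turn": 0}, {"linear": [0, -33, 0], "turn": 0}, {"linear": [0, -36, 0], "turn": 0}, {"linear": [0, -36, 0], "turn": 0}, {"linear": [0, -36, 0], "turn": 0}])

```text
t: 6.1
eef_pos: [466.8, -112.5, 143.9]
tcp_rot: [3.142, -0.0, 0.049]
ft_force: [-0.8, 0.0, -0.1]
opening: 0.003
```

```bash
cat > w.py <<'E'
from h import *
import sys
t=sys.argv[1]
for n,b in(('side',(200,320,300,420)),('top',(170,280,330,440))):
  snap(n,n+t); a=cv2.imread(f'pics/{n}{t}.png')[b[0]:b[1],b[2]:b[3]]; cv2.imwrite(f'pics/{n}{t}z.png',cv2.resize(a,(600,600),interpolation=cv2.INTER_CUBIC))
def pegs(tag):
  im=np.load(f'pics/{tag}.npz')['im'][170:280,330:440]
  im=cv2.resize(im,None,fx=4,fy=4,interpolation=cv2.INTER_CUBIC)
  h=cv2.cvtColor(im,cv2.COLOR_RGB2HSV); m=cv2.inRange(h,(108,130,90),(125,255,255))
  k,l,st,c=cv2.connectedComponentsWithStats(m); r=[]
  for i in range(1,k):
    if st[i,4]<60: continue
    q=onz('top',330+(c[i][0]+.5)/4-.5,170+(c[i][1]+.5)/4-.5,76)[:2]-C
    r.append((round(np.degrees(np.arctan2(q[1],q[0])),1),round(np.hypot(*q),1),st[i,4]))
  return r
print(pegs('top0'));print(pegs('top'+t))
E
python3 w.py 5
```

```text
[(np.float64(-161.3), np.float64(72.8), np.int32(66))]
[(np.float64(-62.7), np.float64(73.8), np.int32(71))]
```

View pics/top5z.png

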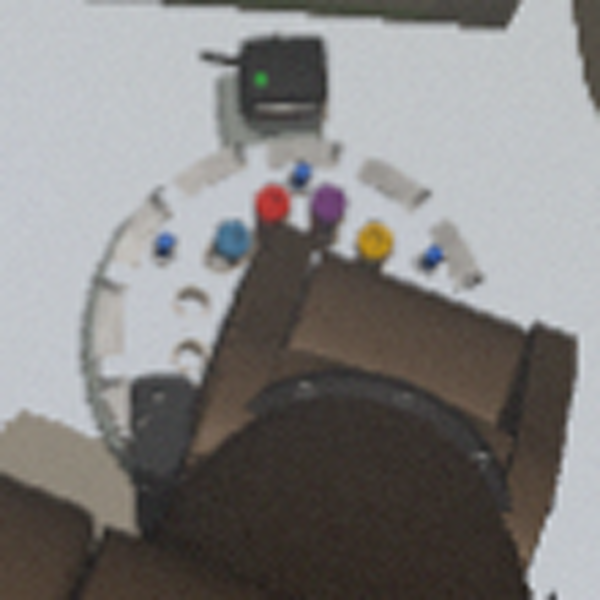

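View pics/side5z.png

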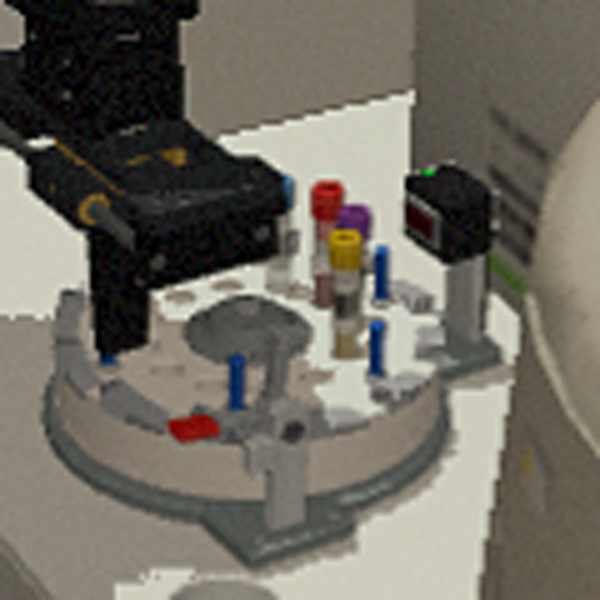

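```bash
cat > an.py <<'E'
from h import *
s=110/600
def ang(p,z=80,c=(535.96,-102.82)):
  q=onz('top',330+(p[0]+.5)*s-.5,170+(p[1]+.5)*s-.5,z)[:2]-c; return np.degrees(np.arctan2(q[1],q[0])),np.hypot(*q)
def peaks(tag):
  im=np.load(f'pics/{tag}.npz')['im'][170:280,330:440]
  z=cv2.resize(im,(600,600),interpolation=cv2.INTER_CUBIC).astype(int)
  b=z[:,:,2]-z[:,:,0]; g=z[:,:,2]-z[:,:,1]
  m=((b>70)&(g>45)).astype(np.uint8); k,l,st,c=cv2.connectedComponentsWithStats(m)
  return [(c[i].round(1),st[i,4],*np.round(ang(c[i]),1)) for i in range(1,k) if st[i,4]>80]
if __name__=='__main__':
  import sys
  for t in sys.argv[1:]:
    print(t)
    for r in peaks(t): print(r)
E
python3 an.py top0 top5
python3 -c "
from an import *
for p in [(301,174),(433,257),(165,243)]: print(ang(p))
for p in [(273,203),(329,203),(375,241),(232,239)]: print(ang(p,111))"
```

```text
top0
(array([247. , 178.3]), np.int32(100), np.float64(17.6), np.float64(73.2))
(array([399. , 209.8]), np.int32(94), np.float64(-41.8), np.float64(73.9))
(array([450.1, 355.6]), np.int32(113), np.float64(-101.0), np.float64(73.5))
(array([193.8, 438.9]), np.int32(100), np.float64(138.4), np.float64(71.8))
(array([347.7, 471.5]), np.int32(123), np.float64(-161.0), np.float64(72.6))
top5
(array([302.1, 171. ]), np.int32(105), np.float64(-3.0), np.float64(73.6))
(array([165.2, 240.9]), np.int32(110), np.float64(56.9), np.float64(72.5))
(array([433.8, 253.8]), np.int32(132), np.float64(-62.3), np.float64(73.8))
(np.float64(-2.599052183008116), np.float64(72.10141489095152))
(np.float64(-63.250824259723345), np.float64(72.67934272290744))
(np.float64(57.6079987520525), np.float64(72.00743953961782))
(np.float64(13.745285295094789), np.float64(52.98388454381405))
(np.float64(-14.327713507226028), np.float64(53.30261121230761))
(np.float64(-45.1222312795832), np.float64(48.183952717352994))
(np.float64(42.44088553538809), np.float64(46.75086945158529))
```

The wheel has turned about 21° (0.366 rad) and all four tubes are standing. About 8° remains, which is 10 mm at the peg.

Emit:
play_rows(targets=[{"linear": [0, -3, 0], "turn": 0}, {"linear": [0, -6, 0], "turn": 0}, {"linear": [0, -8, 0], "turn": 0}, {"linear": [0, -10, 0], "turn": 0}, {"linear": [0, -10, 0], "turn": 0}, {"linear": [0, -10, 0], "turn": 0}])

```text
t: 6.95
eef_pos: [466.1, -102.4, 143.9]
tcp_rot: [-3.141, 0.0, 0.049]
ft_force: [0.2, -0.5, 0.2]
opening: 0.005
```

```bash
python3 w.py 6 >/dev/null; python3 an.py top6
```

```text
top6
(array([322.7, 174.1]), np.int32(115), np.float64(-10.6), np.float64(73.3))
(array([177.2, 224.5]), np.int32(112), np.float64(49.3), np.float64(72.7))
(array([442.8, 272.8]), np.int32(124), np.float64(-70.0), np.float64(73.8))
```

View pics/top6z.png

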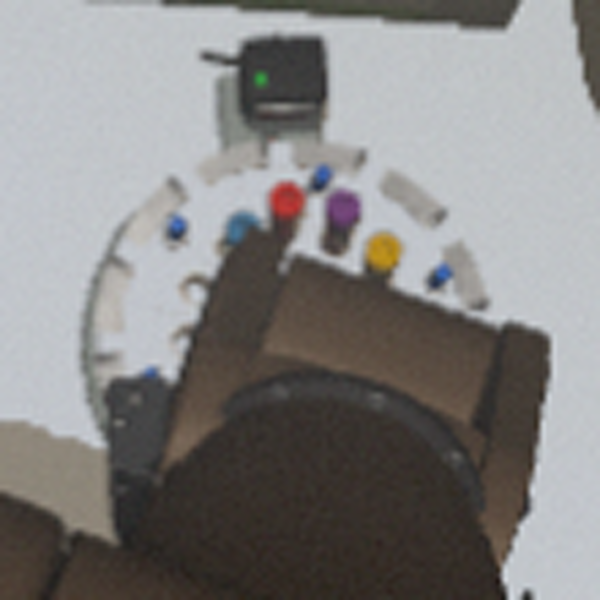

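The wheel is at 28.2° (0.49 rad), inside the window. I'll nudge it 1 mm further, back off, and move behind the upright pawl arm.

Emit:
play_rows(targets=[{"linear": [0, -1, 0], "turn": 0}, {"linear": [0, -1, 0], "turn": 0}, {"linear": [0, 15, 0], "turn": 0}, {"linear": [0, 15, -30], "turn": 0}, {"linear": [0, 15, -64], "turn": 0}, {"linear": [4, 60, -64], "turn": 0}, {"linear": [4, 92, -64], "turn": 0}, {"linear": [4, 92, -64], "turn": 0}, {"linear": [4, 92, -64], "turn": 0}, {"linear": [4, 92, -40], "turn": 0}, {"linear": [4, 92, -22], "turn": 0}, {"linear": [4, 92, -22], "turn": 0}, {"linear": [4, 92, -22], "turn": 0}])

```text
t: 8.68
eef_pos: [474.9, -193.8, 166.5]
tcp_rot: [3.141, -0.0, 0.049]
ft_force: [-0.1, -0.5, 0.5]
opening: 0.005
```

```bash
python3 w.py 7 >/dev/null; python3 an.py top7
```

```text
top7
(array([324.4, 174.2]), np.int32(123), np.float64(-11.2), np.float64(73.4))
(array([178.9, 223.2]), np.int32(121), np.float64(48.5), np.float64(72.5))
(array([441.7, 273.8]), np.int32(107), np.float64(-70.3), np.float64(73.2))
(array([149.2, 374.5]), np.int32(120), np.float64(109.1), np.float64(72.3))
```

View pics/side7z.png

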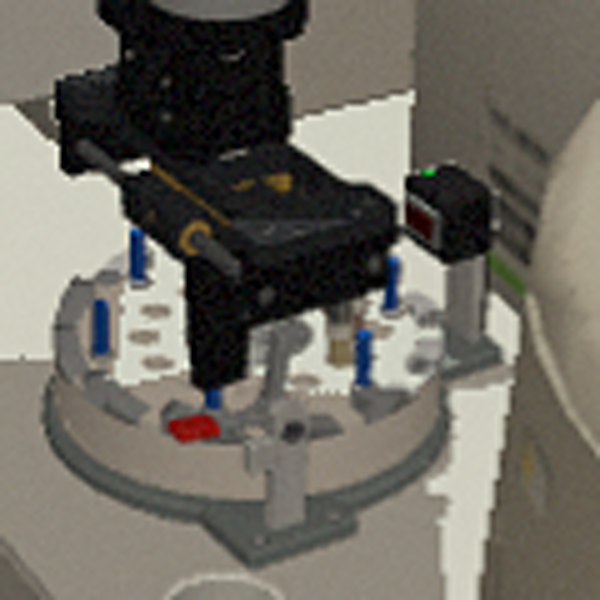

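The wheel is now at about 0.50 rad, and the finger at crop (215,360) is behind the upright arm at (275,360). I'll push towards +x.

Emit:
play_rows(targets=[{"linear": [6, 0, 0], "turn": 0}, {"linear": [12, 0, 0], "turn": 0}, {"linear": [17, 0, 0], "turn": 0}, {"linear": [22, 0, 0], "turn": 0}, {"linear": [27, 0, 0], "turn": 0}, {"linear": [32, 0, 0], "turn": 0}, {"linear": [37, 0, 0], "turn": 0}, {"linear": [42, 0, 0], "turn": 0}, {"linear": [48, 0, 0], "turn": 0}, {"linear": [55, 0, 0], "turn": 0}, {"linear": [57, 0, 0], "turn": 0}, {"linear": [57, 0, 0], "turn": 0}, {"linear": [57, 0, -50], "turn": 0}, {"linear": [57, 0, -100], "turn": 0}, {"linear": [20, 0, -120], "turn": 0}, {"linear": [-40, 0, -120], "turn": 0}, {"linear": [-80, 30, -120], "turn": 0}, {"linear": [-90, 50, -120], "turn": 0}, {"linear": [-90, 50, -120], "turn": 0}, {"linear": [-90, 50, -120], "turn": 0}])

```text
t: 11.28
eef_pos: [387.4, -248.1, 285.9]
tcp_rot: [-3.141, 0.0, 0.049]
ft_force: [0.1, 0.3, 0.3]
opening: 0.005
```

```bash
python3 w.py 8 >/dev/null; python3 an.py top8
```

```text
top8
(array([324.4, 174.2]), np.int32(106), np.float64(-11.2), np.float64(73.4))
(array([178.8, 223.1]), np.int32(108), np.float64(48.5), np.float64(72.5))
(array([442.8, 274.3]), np.int32(115), np.float64(-70.5), np.float64(73.6))
(array([149.4, 374.2]), np.int32(98), np.float64(109.1), np.float64(72.2))
(array([416.5, 425.4]), np.int32(131), np.float64(-130.0), np.float64(73.0))
(array([269., 476.]), np.int32(110), np.float64(169.7), np.float64(72.0))
```

View pics/side8z.png

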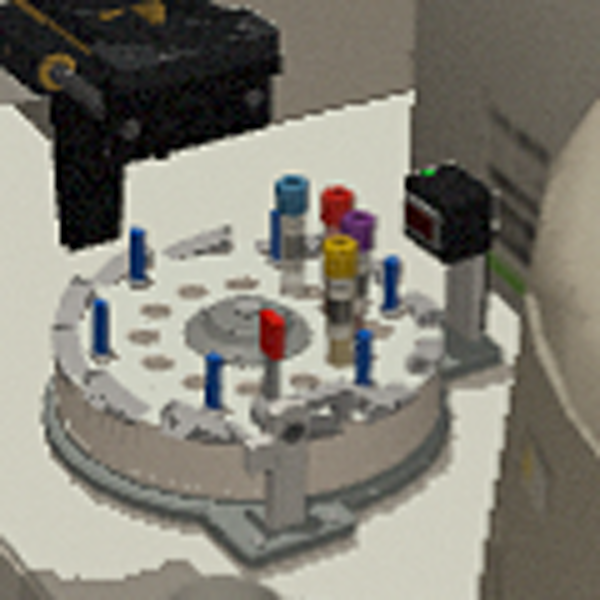

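View pics/top8z.png

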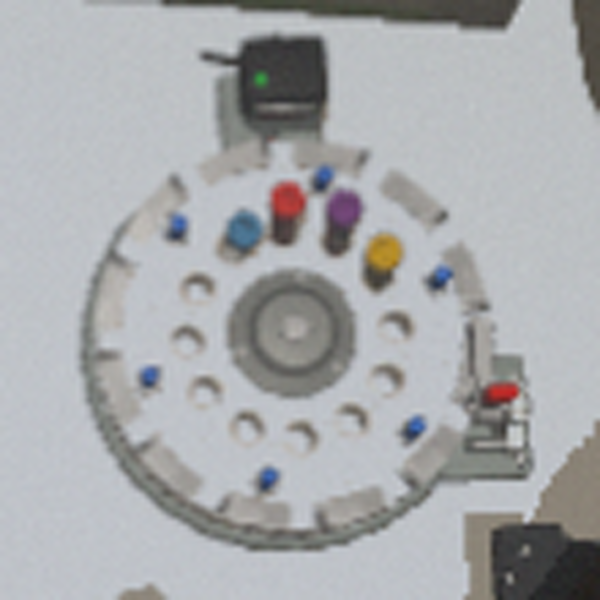

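The lever is upright again at exactly its starting pixels: side (272,335), top (500,392). The red tube faces the reader and the wheel is at about 29°. I'll check the bystanders, then hand in.

Run:
```python
from h import *
a=np.load('pics/top0.npz')['im'].astype(int); b=np.load('pics/top8.npz')['im'].astype(int)
D=np.abs(a-b).max(2)
for n,r in dict(left=(258,292,145,290),right=(260,292,445,525)).items(): print(n,(D[r[0]:r[1],r[2]:r[3]]>60).sum())
x=np.vstack([a[255:295,140:530],b[255:295,140:530]]).astype(np.uint8); cv2.imwrite('pics/cmp.png',cv2.resize(x[:,:,::-1],None,fx=2,fy=2))
```

```text
left 0
right 1699
```

View pics/cmp.png

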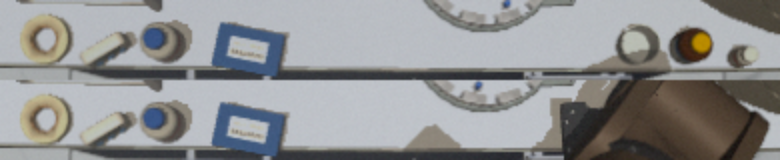

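```bash
python3 -c "
from cell import env
print(env.job_done()); s=env.state(); print(s['t'],s['ft_force'])"
```

```text
the job is handed in; nothing more can be done
None
the job is handed in; nothing more can be done
```

The job is done and handed in, about 11.4 s into the 56 s allowed. I tipped the pawl right back with the closed fingertips and pushed the front blue peg backward one notch. Then I pushed the upright arm over so the pawl dropped in again.

**What the last checks showed:**
- **Wheel:** it measured about 29° (0.505 rad) in the top view, inside the 0.42–0.56 window. It is about 1° short of a full notch.
- **Pawl:** the lever stands upright at the same pixels as at the start in both views, so I take the pawl to be fully in the ratchet.
- **Tubes:** the red-capped tube stands in front of the reader, and all four tubes are upright in their places.
- **Other things on the bench:** the left group has not changed. In the last picture the arm hid the beaker, amber bottle and dropper, so I could not compare them. The fingertips were never low near them.
- **Force:** the force readings at the end of each move were under about 1 N.

One move call was refused for a missing "turn" value; nothing moved, and I sent it again.

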